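# Centre-punch a bracket blank through its drill template

## Task

Take the centre punch out of the tool block, put its nose down through the small round hole of the plywood template on the jig, and press it straight down on the bracket blank until its hidden spring snaps, stopping there so that you do not ram the blank (never over 18 N). It must snap nowhere but in that hole. Then stand the punch upright, fully home, in its own hole of the tool block, let go, and leave the other things alone.

Things in the scene. Friction and masses are not known exactly. Their poses are not given: they have to be found in the camera images.
- punch_grip (a point): centre of the dark square grip of the loose steel centre punch (about 0.27 kg). Grip 16 x 16 mm, 60 mm tall, flats facing the point's x and y; z up along the punch. Above it a 19 mm cap, 10 mm high; just below it a collar, 26 mm across, 5 mm thick, underside 35 mm below this point; then a 14 mm barrel, 30 mm long, foot tapering to 10 mm. At the start it hangs by its collar in the tool block
- punch_mouth (a point): foot of the punch's barrel, on the axis, 65 mm below punch_grip, where the nose comes out. The nose is 7 mm across, its last 7 mm tapering to a 2 mm point, and sticks out 20 to 30 mm when free: how far is set at random and not measured
- nose (a joint): how far the nose is pushed into the barrel (m): 0 free, 0.009 hard stop. Pressing takes about 3 N at first, peaks at 11 to 14 N at about 5.5 mm, then the spring snaps: the force falls to 5 or 6 N by 7 mm (snap complete) and stays near that up to the hard stop at 9 mm, where it shoots up; over 18 N on the blank is too much. The nose springs out again when lifted
- spot (a point): the drill spot: point on the aluminium blank's top face at the bottom of the template's small round hole; z up, x and y along the jig's short and long sides. Hole 10 mm across, 2 mm chamfer at its mouth, 10 mm deep: the template's top is 10 mm above this point, 27 mm above the table. It lies 8 mm in x and 40 mm in y from the jig's centre
- jig: fixed jig, place and yaw vary: plywood board 100 (x) x 160 (y) x 12 mm, the blank and the light plywood template (70 x 125 mm) strapped on it at its y ends. Openings in a row along y: small round hole (10 mm, the one to use, towards +y), larger round hole (19 mm) in the middle, square one (21 mm) towards -y. Origin: centre of the board's underside
- block_hole (a point): mouth of the punch's hole in the top of the wooden tool block, 65 mm above the table: 17 mm across, 2 mm chamfer, right through. Block fixed, place and yaw vary, 70 (x) x 140 (y) mm; this larger hole is 32 mm to -y of its centre, the pencil's smaller one 35 mm to +y. With the punch home its collar rests on the block, punch_grip 35 mm above this point
- bracket: loose bystander: bent aluminium angle, 75 x 22 mm, 30 mm high; origin under its centre
- brush: loose bystander: paint brush with a green handle, 160 mm long, lying flat; origin under its middle
- dish: loose bystander: shallow clear dish, 72 mm across, 10 mm high; origin under its centre
- offcuts: loose bystander: wooden offcut 140 x 45 mm with a second piece on it, 42 mm high; origin under its centre
- comb: loose bystander: flat plywood comb, 75 x 24 mm, 4 mm thick; origin under its back bar
- glue: loose bystander: white glue bottle, 56 mm across, 130 mm high, standing; origin under its centre
- screwdriver: loose bystander: screwdriver lying flat; origin under its middle
- scriber_mid (a point): loose bystander: slim round wooden pencil, 8 mm across, 105 mm long, standing in the tool block's smaller hole, 67 mm from the punch; the point is 50 mm above its lower end. Leave it standing there
- punch: the whole punch, 125 to 135 mm tall in all; origin on its axis 90 mm below punch_grip

How it is judged:
On the way, in this order (a step that is already met when the one before it is completed fails the run):
1. the punch is lifted out of the tool block (z of punch_grip in the frame of block_hole above 0.075 m), for 0.1 s.
2. the punch, upright within 0.1 rad, has snapped (nose pushed in more than 7 mm) on the blank at the bottom of the small round hole (value of joint nose above 0.007 m and horizontal distance between punch_mouth and spot below 0.004 m and z of punch_mouth in the frame of spot below 0.024 m and angle between punch_grip's own z axis and vertical below 0.1 rad), for 0.05 s.
At the end, for the whole second after the job is handed in: The punch stands upright (within 0.1 rad) in its own hole of the tool block: its grip's centre is 31 to 39 mm above the hole's mouth and within 5 mm of the hole's axis, its nose is out again (within 2 mm), and it is let go (horizontal distance between punch_grip and block_hole below 0.005 m and z of punch_grip in the frame of block_hole between 0.031 and 0.039 m and angle between punch_grip's own z axis and vertical below 0.1 rad and value of joint nose below 0.002 m and contact force between the fingers and punch below 0.1 N); the robot touches nothing.
It fails at once if the punch is pressed on the jig with more than 18 N (contact force between punch and jig above 18 N).
It fails at once if the punch snaps anywhere but at the bottom of the small round hole (value of joint nose above 0.007 m and (horizontal distance between punch_mouth and spot above 0.006 m or (z of punch_mouth in the frame of spot above 0.024 m and contact force between punch and jig above 2 N))).
It fails at once if a bystander is moved by more than 20 mm (distance of any of bracket, brush, dish, offcuts, comb, glue, screwdriver, scriber_mid from where it was at the start of the episode above 0.02 m).
It also fails if it takes over 72 s, if anything falls off the work surface, if the arm or the gripper's body presses on something with over 40 N, if the wrist force passes 120 N, or if a joint passes its speed limit or range.

## Robot

A 6-joint arm with a two-finger parallel gripper is mounted at the origin on the work surface. World frame = base frame: x ahead of the robot, y to its left, z up, the work surface at z = 0. Lengths are in m, angles in rad, forces in N, time in s.
With the tool pointing down it reaches from about 0.375 to 0.9 m from the base axis. Payload 3.1 kg.
Tool frame: the origin (TCP) lies on the centre line of the jaws, within the pads' length; the fingertips stand 19 mm ahead of it and the grasp point (between the pads) is the TCP; z points along the fingers, y is the line along which they close (so a half turn about z gives the same grasp; the last joint's range is limited). The gripper opens to 85 mm and grips with 20 to 120 N. Pads are 22 mm wide; open, the fingers measure 114 mm over their backs; the gripper's body (76 mm by 85 mm) begins 54 mm behind the grasp point. The pads swing forward as they close: fully open they stand 13 mm farther back than shut.
Start: joints at [1.083, 0.527, 1.433, -0, 1.181, -0.178], TCP at [0.191, 0.595, 0.25] pointing down, gripper open.
Joint ranges: [-3.08, 3.08], [-0.75, 2.2], [0.22, 2.44], [-1.43, 4.57], [0, 2.65], [-2.85, 2.85]. Speed limits (rad/s): [2.79, 2.79, 3.14, 3.14, 3.14, 3.14].

## Interface

Orientations are given as a unit quaternion [x, y, z, w].
In Python, from station import manip gives the robot as it stands.
- The arm moves only by the tool servo_tool, never from a script. Its argument "rows" is a list that holds one entry, the list of rows, each a list of 7 numbers: the turn, a rotation vector about the tool's x, y, z in degrees, then the shift along the tool's x, y, z in m, then the gripper command: -1 is shut, 1 is fully open, values between are in proportion. In form: [[[wx, wy, wz, tx, ty, tz, jaw], ...]]. A call has 1 to 8 rows; each row shifts and turns the commanded pose from where the row before left it, along the tool's axes as they then stand; what a row does not reach is not made up. A row lasts 1/12 s, in which the tool goes at most 41.7 mm and 7.16 degrees, less where a joint would pass 70% of its speed; a pose out of reach is approached as far as the arm can. A call is refused whole if a number of a shift passes 0.0417 or a number of a turn 7.16, either way. A call with a gripper value outside its range is refused whole. The fingers move at their own pace and stop on an object; "squeeze" is the grip in N (left out, the last holds). Time passes only in rows, so rows that do not move let the fingers close. It gives the time, the measured TCP pose, the force, the opening and the grip force at its end, in the units of the state.
- manip.sense(): the state, without advancing time (a new reading comes with each control period).
- manip.snapshot(name): name is "side" or "top" or "wrist"; returns the picture (400x640x3 uint8, blue, green, red); there is no depth.
- manip.camera_info(name): a dict with "K" (3x3 intrinsics, pixels), "camera_from_world" (4x4, takes a point from world to camera coordinates). Camera axes: x right, y down, z forward; pixel columns grow to the right and rows downward; lengths in m; the calibration is good to about 2 mm. A picture is of the moment at which its call begins: read the wrist's pose just before it. camera_info takes no time and is no camera call; for the wrist camera it gives the pose at the moment of the call.
- manip.sign_off(): hands the job in; it is judged then, once.
The state is a dict: "t": time; "q": joint angles; "qd": joint speeds; "tau": joint torques, N m; "tcp_pos": TCP position; "tool_rot": TCP orientation; "force": force on the tool from outside, world axes, zero at the start; "ft_torque": the same for the moment, N m; "finger_gap": opening from 0.0 (shut) to 1.0 (fully open); "gripper_force": force on a finger pad.
Only numpy, scipy, OpenCV 4.12 (cv2) and the standard library are available. Lean on these libraries where they do the work, as an engineer would, in place of code of your own. Each camera call takes 0.05 s, during which the arm holds its last target. There are 200 camera calls.

## Working session

There is one attempt and no reset: what is moved stays moved. The work goes in short steps, Python scripts to look and compute and a tool call to move; the robot and the scene stay as the last step left them, time stands still between calls to the robot, and variables do not carry over. Pictures are saved under pics/ and viewed, at most 10 in all, crops included, and the job is handed in when it is done.

Besides the shell and the picture viewer there is one more tool, called by a JSON object that holds its "name" and its "arguments", one argument or row to a line. servo_tool: Moves the arm, as the interface text tells. Its arguments: {"type":"object","properties":{"rows":{"type":"array","items":{"type":"array","items":{"type":"array","items":{"type":"number"}}}},"squeeze":{"type":"number"}},"required":["rows"]}

```bash
mkdir -p pics; ls; python3 - <<'E'
from station import manip
import cv2,numpy as np,json
s=manip.sense();print(s)
for n in("top","side"):
    im=manip.snapshot(n);cv2.imwrite(f"pics/{n}0.png",im)
    c=manip.camera_info(n);print(n,np.round(c["K"],1).tolist(),np.round(c["camera_from_world"],3).tolist())
E
```

```text
pics
{'t': 0.0, 'q': array([ 1.08250376e+00,  5.28468577e-01,  1.43392493e+00,  1.09105674e-05,
        1.18141655e+00, -1.78505029e-01]), 'qd': array([ 7.52856460e-04,  4.63140991e-05, -4.93085496e-04, -1.34867171e-03,
        1.58385458e-03,  8.73460399e-04]), 'tau': array([ 2.08414560e-03, -4.42345369e+01, -1.78031981e+01, -1.08326515e-04,
        8.18435918e-03, -6.79947490e-06]), 'tcp_pos': array([0.1901778 , 0.59463737, 0.24932491]), 'tool_rot': array([ 1.54277098e-01,  9.88026998e-01, -1.04600160e-03, -3.67597050e-04]), 'force': array([-0.05918661,  0.17234883,  0.45542652]), 'ft_torque': array([-0.03858182,  0.0231886 ,  0.01836303]), 'gripper_force': 0.0, 'finger_gap': 1.0043003560152808}
top [[480.2, 0.0, 319.3], [0.0, 480.2, 193.9], [0.0, 0.0, 1.0]] [[-0.008, -1.0, 0.005, -0.007], [-0.993, 0.007, -0.117, 0.611], [0.117, -0.006, -0.993, 1.273], [0.0, 0.0, 0.0, 1.0]]
side [[370.8, 0.0, 320.8], [0.0, 370.8, 192.1], [0.0, 0.0, 1.0]] [[-0.999, -0.042, -0.025, 0.588], [0.002, 0.471, -0.882, 0.107], [0.049, -0.881, -0.471, 0.954], [0.0, 0.0, 0.0, 1.0]]
```

View pics/top0.png

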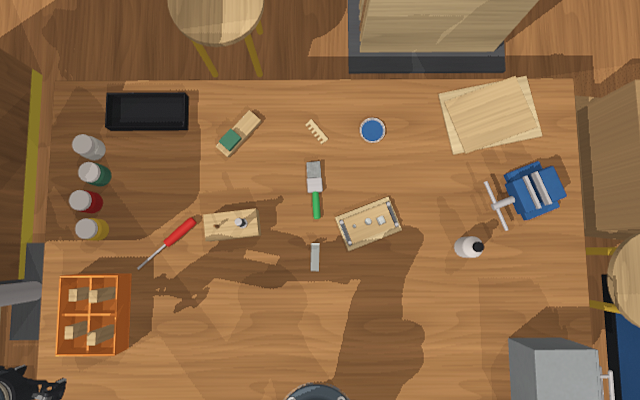

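View pics/side0.png

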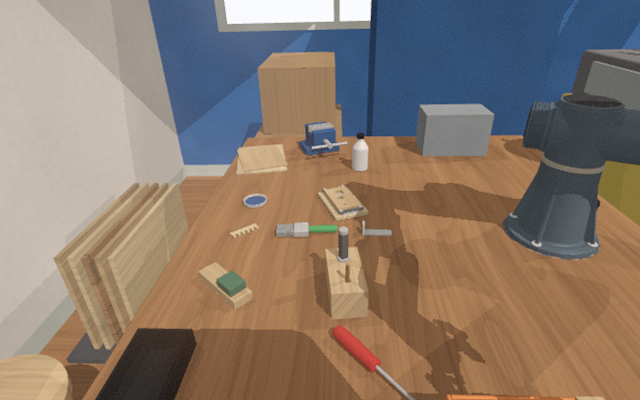

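The top view shows the tool block at (231,223), with the punch at about (240,222) and the pencil at about (218,225). The jig is at (368,222), and its small hole appears to be the left one, at about (354,226). In the side view the punch stands at (343,245). I'll zoom in next.

```bash
cat > h.py <<'E'
import numpy as np,cv2
from station import manip
def ray(n,uv,ci=None):
    c=ci or manip.camera_info(n);T=np.array(c["camera_from_world"]);R=T[:3,:3]
    d=R.T@np.linalg.solve(np.array(c["K"]),[uv[0],uv[1],1.]);return -R.T@T[:3,3],d
def onz(n,uv,z,ci=None):
    o,d=ray(n,uv,ci);return o+d*(z-o[2])/d[2]
def proj(n,p,ci=None):
    c=ci or manip.camera_info(n);T=np.array(c["camera_from_world"]);q=np.array(c["K"])@(T@np.r_[p,1])[:3];return q[:2]/q[2]
E
python3 - <<'E'
from h import *
t=cv2.imread("pics/top0.png");s=cv2.imread("pics/side0.png")
a=cv2.resize(t[195:250,195:265],None,fx=5.6,fy=5.6,interpolation=2);b=cv2.resize(t[190:255,330:410],None,fx=4.9,fy=4.9,interpolation=2)
c=cv2.resize(s[215:325,305:385],None,fx=2.5,fy=2.5,interpolation=2)
W=np.zeros((600,800,3),np.uint8);W[:308,:392]=a[:308,:392];W[:318,400:792]=b[:318,:392];W[320:595,:200]=c[:275]
cv2.imwrite("pics/crop1.png",W)
for p,z in(((231,223),.065),((240,222),.11),((218,225),.09),((354,226),.027),((368,222),.027)):print(p,np.round(onz("top",p,z),4))
E
```

```text
(231, 223) [0.532  0.2222 0.065 ]
(240, 222) [0.5318 0.1912 0.11  ]
(218, 225) [0.5256 0.2513 0.09  ]
(354, 226) [ 0.5235 -0.106   0.027 ]
(368, 222) [ 0.5342 -0.1443  0.027 ]
```

View pics/crop1.png

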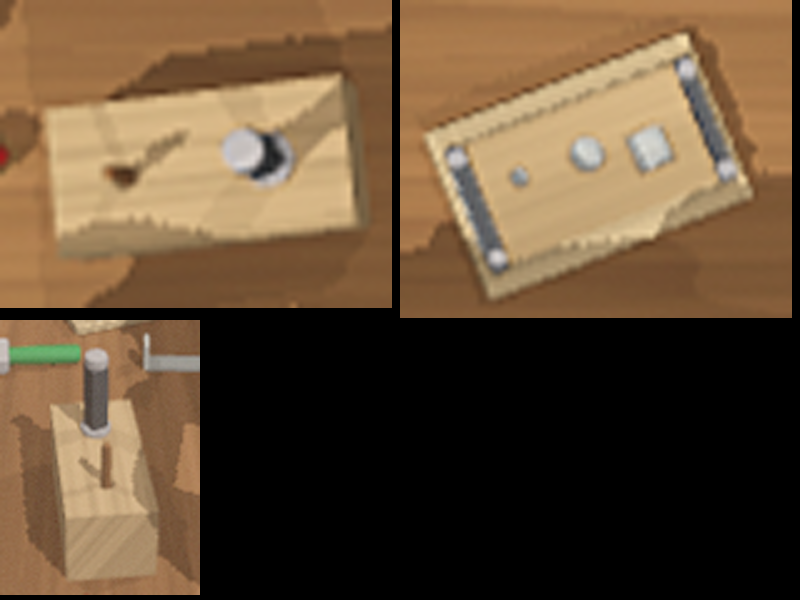

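The zoomed crops show the punch cap at (243,152), the collar at about (266,158) and the pencil at about (120,172). The small round hole is at (519,177), the big one at (587,153) and the square at (650,148). Next I'll turn these into positions and check them against the given sizes.

```bash
python3 - <<'E'
from h import *
A=lambda u,v:((u+.5)/5.6-.5+195,(v+.5)/5.6-.5+195)
B=lambda u,v:((u-400+.5)/4.9-.5+330,(v+.5)/4.9-.5+190)
f=lambda p,z:onz("top",p,z)
print("cap",f(A(243,152),.14),"collar",f(A(266,158),.07))
c=[f(A(*p),.065) for p in((45,110),(342,75),(358,228),(60,235))]
print("block",np.round(c,4).tolist(),np.mean(c,0),[np.linalg.norm(c[i]-c[(i+1)%4]).round(4) for i in range(4)])
d=c[0]-c[1];print("yaw",np.degrees(np.arctan2(-d[0],d[1])))
c=[f(B(*p),.012) for p in((427,130),(685,33),(752,192),(490,298))]
m=np.mean(c,0);print("jig",m,[np.linalg.norm(c[i]-c[(i+1)%4]).round(4) for i in range(4)])
d=c[0]-c[1]+c[3]-c[2];yaw=np.arctan2(-d[0],d[1]);print("yaw",np.degrees(yaw))
R=np.array([[np.cos(yaw),-np.sin(yaw)],[np.sin(yaw),np.cos(yaw)]])
for sx in(8,-8):print("spot pred",m[:2]+R@[sx*.001,.04])
for p in((519,177),(587,153),(650,148)):
  q=f(B(*p),.027);print("hole",q,R.T@(q-m)[:2])
ci=manip.camera_info("wrist");T=np.linalg.inv(ci["camera_from_world"]);print("wrist",T.round(3).tolist(),np.round(ci["K"],1).tolist())
from scipy.spatial.transform import Rotation as Ro
print(Ro.from_quat(manip.sense()["tool_rot"]).as_matrix().round(3))
E
```

```text
cap [0.53065991 0.1914586  0.14      ] collar [0.53199221 0.19208694 0.07      ]
block [[0.5558, 0.2976, 0.065], [0.5714, 0.1573, 0.065], [0.499, 0.1492, 0.065], [0.4968, 0.2893, 0.065]] [0.53072337 0.2233465  0.065     ] [np.float64(0.1411), np.float64(0.0728), np.float64(0.1401), np.float64(0.0596)]
yaw 6.345573077272041
jig [ 0.53275046 -0.14623041  0.012     ] [np.float64(0.1565), np.float64(0.097), np.float64(0.1592), np.float64(0.1003)]
yaw 20.790333185617026
spot pred [ 0.52603157 -0.10599539]
spot pred [ 0.5110734  -0.11167458]
hole [ 0.52429031 -0.10567965  0.027     ] [0.00648419 0.04091324]
hole [ 0.5373588  -0.14376694  0.027     ] [0.00518268 0.00066733]
hole [ 0.53988569 -0.17892718  0.027     ] [-0.00493506 -0.03310039]
wrist [[0.304, 0.904, 0.3, 0.113], [0.953, -0.288, -0.097, 0.62], [-0.001, 0.315, -0.949, 0.374], [0.0, 0.0, 0.0, 1.0]] [[352.4, 0.0, 317.1], [0.0, 352.4, 202.3], [0.0, 0.0, 1.0]]
[[-0.952  0.305 -0.001]
 [ 0.305  0.952 -0.002]
 [ 0.    -0.002 -1.   ]]
```

{"name": "servo_tool", "arguments": {
  "rows": [
    [[0,0,0,-0.028,-0.0175,0,1],[0,0,0,-0.028,-0.0175,0,1],[0,0,0,-0.028,-0.0175,0,1],[0,0,0,-0.028,-0.0175,0,1],[0,0,0,-0.028,-0.0175,0,1],[0,0,0,-0.028,-0.0175,0,1],[0,0,0,-0.028,-0.0175,0,1],[0,0,0,-0.028,-0.0175,0,1]]
  ]
}}

```text
t: 0.77
tcp_pos: [0.3617, 0.3921, 0.25]
tool_rot: [0.154, 0.988, -0.0, -0.0]
force: [0.5, 0.6, -0.3]
finger_gap: 1.0
gripper_force: 0.0
```

{"name": "servo_tool", "arguments": {
  "rows": [
    [[0,0,0,-0.028,-0.0175,0,1],[0,0,0,-0.028,-0.0175,0,1],[0,0,0,-0.028,-0.0175,0,1],[0,0,0,-0.028,-0.0175,0,1],[0,0,0,-0.028,-0.0175,0,1],[0,0,0,-0.028,-0.0175,0,1],[0,0,0,-0.028,-0.0175,0,1],[0,0,0,-0.028,-0.0175,0,1]]
  ]
}}

```text
t: 1.43
tcp_pos: [0.5323, 0.1905, 0.25]
tool_rot: [0.154, 0.988, -0.0, -0.0]
force: [0.5, 0.1, 1.3]
finger_gap: 0.997
gripper_force: 0.0
```

{"name": "servo_tool", "arguments": {
  "rows": [
    [[0,0,6.6,0,0,0,1],[0,0,6.6,0,0,0,1],[0,0,6.6,0,0,0,1],[0,0,6.6,0,0,0,1],[0,0,6.6,0,0,0,1],[0,0,6.6,0,0,0,1],[0,0,6.6,0,0,0,1],[0,0,6.6,0,0,0,1]]
  ]
}}

```text
t: 2.1
tcp_pos: [0.5314, 0.1919, 0.2498]
tool_rot: [0.58, 0.815, -0.0, -0.0]
force: [-0.4, 0.4, -0.4]
finger_gap: 1.0
gripper_force: 0.0
```

{"name": "servo_tool", "arguments": {
  "rows": [
    [[0,0,6.6,0,0,0,1],[0,0,6.6,0,0,0,1],[0,0,0,0,0,0,1],[0,0,0,0,0,0,1],[0,0,0,0,0,0,1]]
  ]
}}

```text
t: 2.52
tcp_pos: [0.5317, 0.1919, 0.2501]
tool_rot: [0.667, 0.745, -0.0, -0.0]
force: [0.5, 0.4, -0.0]
finger_gap: 1.001
gripper_force: 0.0
```

```bash
cat >> h.py <<'E'
from scipy.spatial.transform import Rotation as Ro
def st():
    s=manip.sense();R=Ro.from_quat(s["tool_rot"]).as_matrix()
    print("t %.2f"%s["t"],"tcp",s["tcp_pos"].round(4),"yaw_y %.2f"%np.degrees(np.arctan2(R[1,1],R[0,1])),"z",R[:,2].round(4),"F",s["force"].round(2),"gap %.3f gf %.1f"%(s["finger_gap"],s["gripper_force"]));return s,R
E
python3 - <<'E'
from h import *
s,R=st();ci=manip.camera_info("wrist");im=manip.snapshot("wrist");cv2.imwrite("pics/w1.png",im);print(s["q"].round(2))
for p in((.5307,.1915,.14),(.532,.192,.07)):print(proj("wrist",p,ci))
np.savez("w1",K=ci["K"],T=ci["camera_from_world"])
E
```

```text
t 2.52 tcp [0.5317 0.1919 0.2501] yaw_y 6.39 z [-5.e-04 -1.e-04 -1.e+00] F [ 0.46  0.42 -0.03] gap 1.001 gf 0.0
[ 0.15  0.45  1.58 -0.    1.11  0.04]
[316.21325139 207.40493035]
[317.93762945 181.2023848 ]
```

View pics/w1.png

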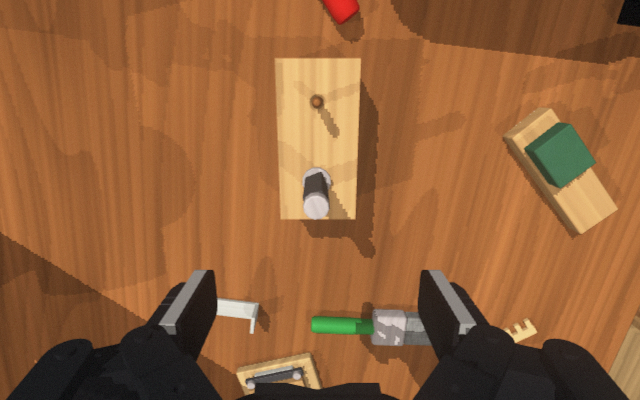

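The wrist view shows the cap at (316,206) and the collar at (316,178), which matches the predicted pixels. The grip's faces look square to the jaws and the pencil at (317,101) is clear. I'll go down and grip.

{"name": "servo_tool", "arguments": {
  "rows": [
    [[0,0,0,0,0,0.0187,1],[0,0,0,0,0,0.0187,1],[0,0,0,0,0,0.0187,1],[0,0,0,0,0,0.0187,1],[0,0,0,0,0,0.0187,1],[0,0,0,0,0,0.0187,1],[0,0,0,0,0,0.0187,1],[0,0,0,0,0,0.0187,1]]
  ]
}}

```text
t: 3.23
tcp_pos: [0.532, 0.192, 0.0999]
tool_rot: [0.667, 0.745, 0.0, 0.0]
force: [-0.4, -0.0, -0.0]
finger_gap: 0.995
gripper_force: 0.0
```

{"name": "servo_tool", "arguments": {
  "rows": [
    [[0,0,0,0,0,0,0],[0,0,0,0,0,0,-0.3],[0,0,0,0,0,0,-0.5],[0,0,0,0,0,0,-0.6],[0,0,0,0,0,0,-0.7],[0,0,0,0,0,0,-0.8],[0,0,0,0,0,0,-1],[0,0,0,0,0,0,-1]]
  ],
  "squeeze": 80
}}

```text
t: 3.9
tcp_pos: [0.5324, 0.1916, 0.1023]
tool_rot: [0.667, 0.745, 0.0, 0.001]
force: [-6.4, -0.4, 13.1]
finger_gap: 0.175
gripper_force: 84.5
```

{"name": "servo_tool", "arguments": {
  "rows": [
    [[0,0,0,0,0,0,-1],[0,0,0,0,0,0,-1],[0,0,0,0,0,0,-1],[0,0,0,0,0,0,-1],[0,0,0,0,0,0,-1],[0,0,0,0,0,0,-1]]
  ]
}}

```text
t: 4.4
tcp_pos: [0.5323, 0.1917, 0.1022]
tool_rot: [0.667, 0.745, 0.0, 0.001]
force: [1.2, -2.5, 6.2]
finger_gap: 0.174
gripper_force: 83.3
```

```bash
python3 - <<'E'
from h import *
s,R=st();print(s["ft_torque"])
for n in("wrist","top"):
    im=manip.snapshot(n);cv2.imwrite(f"pics/{n}2.png",im)
w=cv2.imread("pics/wrist2.png");cv2.imwrite("pics/w2.png",w)
E
```

```text
t 4.40 tcp [0.5323 0.1917 0.1022] yaw_y 6.28 z [ 1.5e-03 -5.0e-04 -1.0e+00] F [ 1.18 -2.5   6.15] gap 0.174 gf 83.3
[0.16264311 0.98699522 0.06780519]
```

View pics/w2.png

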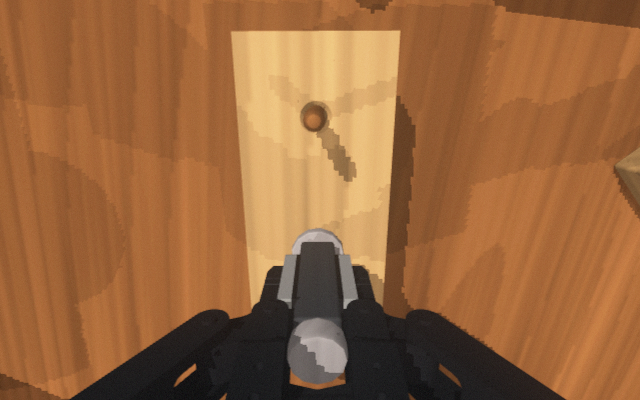

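The wrist view shows the jaws closed on two opposite flats of the grip, centred, with the cap at (317,350). I'll lift straight up.

{"name": "servo_tool", "arguments": {
  "rows": [
    [[0,0,0,0,0,-0.005,-1],[0,0,0,0,0,-0.012,-1],[0,0,0,0,0,-0.015,-1],[0,0,0,0,0,-0.02,-1],[0,0,0,0,0,-0.02,-1],[0,0,0,0,0,-0.02,-1],[0,0,0,0,0,-0.02,-1],[0,0,0,0,0,-0.018,-1]]
  ]
}}

```text
t: 5.17
tcp_pos: [0.5311, 0.192, 0.2315]
tool_rot: [0.668, 0.745, -0.0, -0.0]
force: [0.5, -0.0, -2.7]
finger_gap: 0.174
gripper_force: 82.1
```

{"name": "servo_tool", "arguments": {
  "rows": [
    [[0,0,0,0,0,0,-1],[0,0,0,0,0,0,-1],[0,0,0,0,0,0,-1],[0,0,0,0,0,0,-1]]
  ]
}}

```text
t: 5.5
tcp_pos: [0.5305, 0.1918, 0.229]
tool_rot: [0.668, 0.745, -0.001, -0.001]
force: [1.2, -0.3, -3.0]
finger_gap: 0.174
gripper_force: 82.2
```

```bash
python3 - <<'E'
from h import *
s,R=st();print(s["ft_torque"])
ims={}
for n in("wrist","top","side"):
    ims[n]=manip.snapshot(n);cv2.imwrite(f"pics/{n}3.png",ims[n])
    print(n,[proj(n,(.532,.192,z)).round(1).tolist() for z in(.065,.12,.23)])
W=np.zeros((600,800,3),np.uint8)
W[:300,:]=0
w=ims["wrist"];W[:300,:480]=cv2.resize(w,(480,300))
u,v=proj("top",(.532,.192,.065)).astype(int);a=cv2.resize(ims["top"][v-30:v+30,u-32:u+32],None,fx=5,fy=5,interpolation=2);W[:300,480:800]=a
u,v=proj("side",(.532,.192,.17)).astype(int);a=cv2.resize(ims["side"][v-50:v+50,u-60:u+60],None,fx=3,fy=3,interpolation=2);W[300:,:360]=a
a=cv2.resize(w[150:350,240:400],None,fx=1.5,fy=1.5,interpolation=2);W[300:,400:640]=a
cv2.imwrite("pics/c3.png",W)
E
```

```text
t 5.50 tcp [0.5305 0.1918 0.229 ] yaw_y 6.25 z [-3.8e-03 -5.0e-04 -1.0e+00] F [ 1.16 -0.29 -3.04] gap 0.174 gf 82.2
[ 0.03561793 -0.01740494 -0.04101569]
wrist [[319.7, 186.0], [320.0, 207.4], [321.1, 297.0]]
top [[242.4, 222.9], [239.1, 221.7], [231.4, 218.8]]
side [[343.3, 259.3], [343.4, 237.7], [343.7, 189.9]]
```

View pics/c3.png

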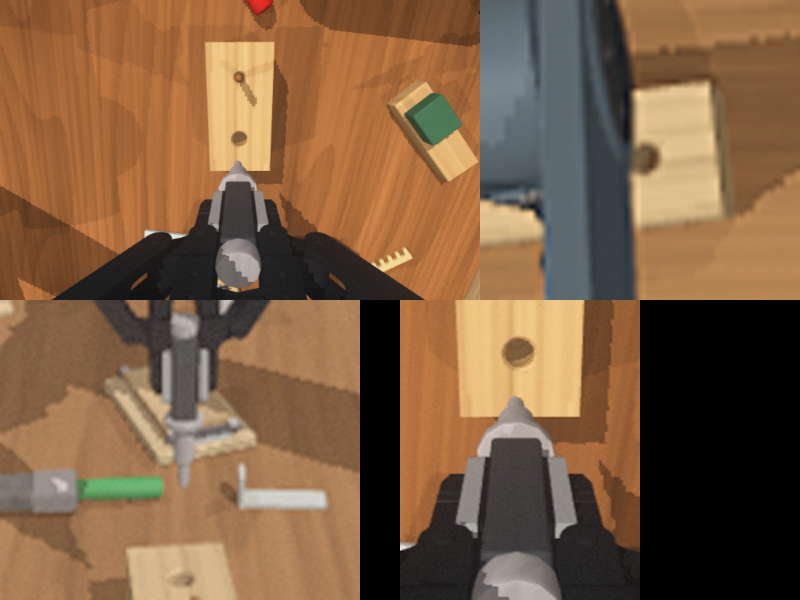

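The views show the punch held upright. In the wrist image its tip is at about (316.7,216.7) and the empty block hole at about (318,184.7). In the side crop the tip is at (184,485). I'll triangulate the tip, the cap and the block hole.

```bash
python3 - <<'E'
from h import *
def tri(l):
    A=np.zeros((3,3));b=np.zeros(3);
    rs=[ray(n,p) for n,p in l]
    for o,d in rs:
        d=d/np.linalg.norm(d);P=np.eye(3)-np.outer(d,d);A+=P;b+=P@o
    x=np.linalg.solve(A,b);return x.round(4),[np.linalg.norm(np.cross(x-o,d/np.linalg.norm(d))).round(4) for o,d in rs]
w=cv2.imread("pics/wrist3.png");h=cv2.cvtColor(w,cv2.COLOR_BGR2HSV)
# hole in wrist: dark blob
g=cv2.cvtColor(w,cv2.COLOR_BGR2GRAY);roi=g[165:205,295:345];m=(roi<130).astype(np.uint8)
n,l,s_,c=cv2.connectedComponentsWithStats(m)
for i in range(1,n):
    if s_[i,4]>30:print("hole blob",s_[i],c[i]+[295,165])
# tip columns: print gray around tip
hole=(318.0,184.7)
print("hole wrist",onz("wrist",hole,.065))
u,v=proj("top",(.532,.192,.065)).astype(int);tp=((647-480+.5)/5-.5+u-32,(157+.5)/5-.5+v-30);print("hole top",onz("top",tp,.065))
u,v=proj("side",(.532,.192,.17)).astype(int)
S=lambda a,b:((a+.5)/3-.5+u-60,(b-300+.5)/3-.5+v-50)
print("hole side",onz("side",S(180,578),.065))
print("tip",tri([("wrist",(316.7,216.7)),("side",S(184,487))]))
print("cap top c",tri([("wrist",(317,350)),("side",S(184,319))]))
s,R=st();print(proj("wrist",s["tcp_pos"]+[0,0,-.09]),proj("wrist",s["tcp_pos"]))
print("side tcp axis",S(184,487),[proj("side",s["tcp_pos"]+[0,0,z]) for z in(.04,-.09)])
E
```

```text
hole blob [ 14  10  20  19 246] [317.83739837 183.30487805]
hole wrist [0.53103338 0.19297437 0.065     ]
hole top [0.53174609 0.1904515  0.065     ]
hole side [0.53333405 0.18893549 0.065     ]
tip (array([0.5305, 0.1941, 0.145 ]), [np.float64(0.0004), np.float64(0.0004)])
cap top c (array([0.5307, 0.2013, 0.2716]), [np.float64(0.0009), np.float64(0.0009)])
t 5.65 tcp [0.5311 0.1919 0.2294] yaw_y 6.25 z [-2.6e-03 -4.0e-04 -1.0e+00] F [ 0.07 -0.23 -2.21] gap 0.172 gf 82.2
[317.97640593 217.09483069] [317.94764012 295.71061202]
side tcp axis (np.float64(344.0), np.float64(228.0)) [array([344.20346683, 170.98297133]), array([343.88230148, 229.72820673])]
```

{"name": "servo_tool", "arguments": {
  "rows": [
    [[0,0,0,-0.0185,-0.0024,0,-1],[0,0,0,-0.0185,-0.0024,0,-1],[0,0,0,-0.0185,-0.0024,0,-1],[0,0,0,-0.0185,-0.0024,0,-1],[0,0,0,-0.0185,-0.0024,0,-1],[0,0,0,-0.0185,-0.0024,0,-1],[0,0,0,-0.0185,-0.0024,0,-1],[0,0,0,-0.0185,-0.0024,0,-1]]
  ]
}}

```text
t: 6.32
tcp_pos: [0.5285, 0.0419, 0.2301]
tool_rot: [0.668, 0.745, -0.0, -0.0]
force: [-1.4, -1.1, -2.3]
finger_gap: 0.173
gripper_force: 82.3
```

{"name": "servo_tool", "arguments": {
  "rows": [
    [[0,0,0,-0.0185,-0.0024,0,-1],[0,0,0,-0.0185,-0.0024,0,-1],[0,0,0,-0.0185,-0.0024,0,-1],[0,0,0,-0.0185,-0.0024,0,-1],[0,0,0,-0.0185,-0.0024,0,-1],[0,0,0,-0.0185,-0.0024,0,-1],[0,0,0,-0.0185,-0.0024,0,-1],[0,0,0,-0.0185,-0.0024,0,-1]]
  ]
}}

```text
t: 6.98
tcp_pos: [0.5256, -0.1073, 0.2301]
tool_rot: [0.668, 0.745, -0.0, -0.001]
force: [1.2, 0.7, -3.7]
finger_gap: 0.176
gripper_force: 82.2
```

{"name": "servo_tool", "arguments": {
  "rows": [
    [[0,0,0,0,0,0.0175,-1],[0,0,0,0,0,0.0175,-1],[0,0,0,0,0,0.0175,-1],[0,0,0,0,0,0.0175,-1],[0,0,0,0,0,0,-1],[0,0,0,0,0,0,-1],[0,0,0,0,0,0,-1],[0,0,0,0,0,0,-1]]
  ]
}}

```text
t: 7.65
tcp_pos: [0.5267, -0.1067, 0.1617]
tool_rot: [0.667, 0.745, 0.0, 0.001]
force: [1.0, 0.0, -3.0]
finger_gap: 0.175
gripper_force: 82.1
```

```bash
python3 - <<'E'
from h import *
s,R=st()
ims={}
for n in("wrist","side","top"):
    ims[n]=manip.snapshot(n);cv2.imwrite(f"pics/{n}4.png",ims[n])
p=s["tcp_pos"]
W=np.zeros((600,800,3),np.uint8)
u0,v0=240,130;W[:,:480]=cv2.resize(ims["wrist"][130:330,240:400],None,fx=3,fy=3,interpolation=2)
u,v=proj("side",p+[0,0,-.06]).astype(int);print("side crop origin",u-40,v-40)
W[:320,480:800]=cv2.resize(ims["side"][v-40:v+40,u-40:u+40],None,fx=4,fy=4,interpolation=2)
cv2.imwrite("pics/c4.png",W)
print("pred tip wrist",proj("wrist",p+[0,0,-.0895]),"hole@top",proj("wrist",(.5243,-.1057,.027)),"side tip",proj("side",p+[0,0,-.0895]),"side hole",proj("side",(.5243,-.1057,.027)))
E
```

```text
t 7.65 tcp [ 0.5267 -0.1067  0.1617] yaw_y 6.26 z [ 2.2e-03 -9.0e-04 -1.0e+00] F [ 1.01  0.02 -2.95] gap 0.175 gf 82.1
side crop origin 304 140
pred tip wrist [317.75145037 217.46544747] hole@top [314.50970565 194.87984687] side tip [343.98377715 190.00959566] side hole [344.77134773 204.16586552]
```

View pics/c4.png

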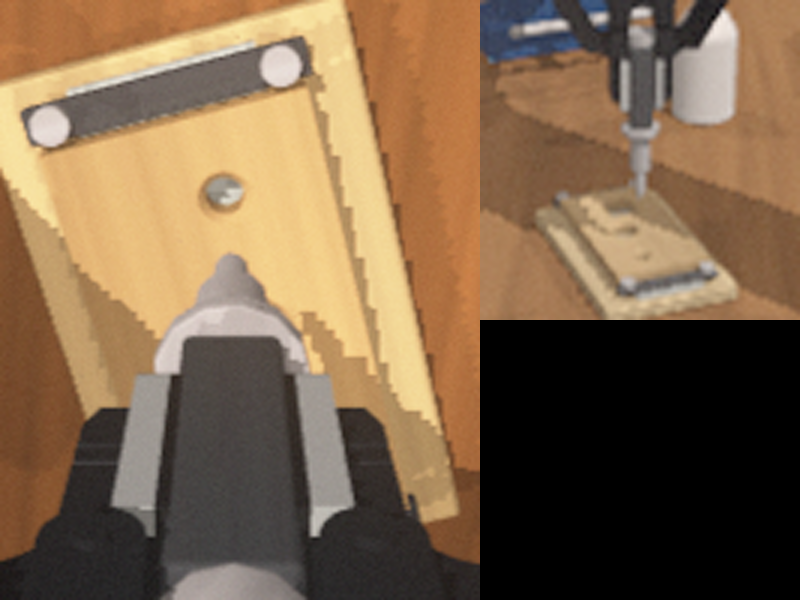

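The wrist crop shows the hole mouth at (222,193), which is full-image (313.7,194.0), and the tip at (231,257), which is (316.7,215.3). In the side view the tip hangs over the jig with the small hole at crop (643,256).

```bash
python3 - <<'E'
from h import *
s,R=st();p=s["tcp_pos"]
h=onz("wrist",(313.7,194.0),.027);print("hole wrist",h)
hs=onz("side",(304+(643-480+.5)/4-.5,140+(256.5)/4-.5),.027);print("hole side",hs)
for L in(.0865,.09,.0935):
  t=onz("wrist",(316.7,215.3),p[2]-L);print(L,"tip wrist",t,"rel hole",(R.T@(h-t)).round(4))
print("tip side at plane y", proj("side",p+[0,0,-.0865]), "obs",304+(640-480+.5)/4-.5,140+(193.5)/4-.5)
tc=proj("side",p+[0,0,-.0895]); 
E
```

```text
t 7.80 tcp [ 0.5265 -0.1066  0.1617] yaw_y 6.26 z [ 1.9e-03 -8.0e-04 -1.0e+00] F [-1.04 -0.7  -2.38] gap 0.173 gf 82.3
hole wrist [ 0.52360632 -0.10506487  0.027     ]
hole side [ 0.52538809 -0.10880159  0.027     ]
0.0865 tip wrist [ 0.52578163 -0.10420565  0.07520172] rel hole [-0.0006 -0.0023  0.0482]
0.09 tip wrist [ 0.52592832 -0.10550924  0.07170172] rel hole [ 0.0007 -0.0023  0.0447]
0.0935 tip wrist [ 0.52607501 -0.10681283  0.06820172] rel hole [ 0.002  -0.0023  0.0412]
tip side at plane y [344.09123274 189.09333027] obs 343.625 187.875
```

{"name": "servo_tool", "arguments": {
  "rows": [
    [[0,0,0,0,-0.0022,0,-1],[0,0,0,0,0,0.012,-1],[0,0,0,0,0,0.012,-1],[0,0,0,0,0,0.011,-1],[0,0,0,0,0,0,-1],[0,0,0,0,0,0,-1],[0,0,0,0,0,0,-1],[0,0,0,0,0,0,-1]]
  ]
}}

```text
t: 8.47
tcp_pos: [0.5242, -0.1069, 0.1265]
tool_rot: [0.667, 0.745, 0.0, 0.001]
force: [2.0, -0.2, -3.5]
finger_gap: 0.178
gripper_force: 82.2
```

```bash
python3 - <<'E'
from h import *
s,R=st()
ims={}
for n in("wrist","side"):
    ims[n]=manip.snapshot(n);cv2.imwrite(f"pics/{n}5.png",ims[n])
p=s["tcp_pos"]
W=np.zeros((600,800,3),np.uint8)
W[:480,:480]=cv2.resize(ims["wrist"][160:240,277:357],None,fx=6,fy=6,interpolation=2)
u,v=proj("side",p+[0,0,-.085]).astype(int);print("side crop origin",u-20,v-20)
W[:320,480:800]=cv2.resize(ims["side"][v-20:v+20,u-20:u+20],None,fx=8,fy=8,interpolation=2)
cv2.imwrite("pics/c5.png",W)
print("pred tip wrist",proj("wrist",p+[0,0,-.088]),"axis@.027",proj("wrist",[*p[:2],.027]),"side tip",proj("side",p+[0,0,-.088]),"side axis",proj("side",[*p[:2],.027]))
E
```

```text
t 8.47 tcp [ 0.5242 -0.1069  0.1265] yaw_y 6.25 z [ 1.6e-03 -7.0e-04 -1.0e+00] F [ 1.95 -0.19 -3.46] gap 0.178 gf 82.2
side crop origin 324 179
pred tip wrist [317.53133378 218.23571279] axis@.027 [317.48450514 212.10457335] side tip [344.81189529 200.44459345] side axis [344.7887877  203.95184285]
```

View pics/c5.png

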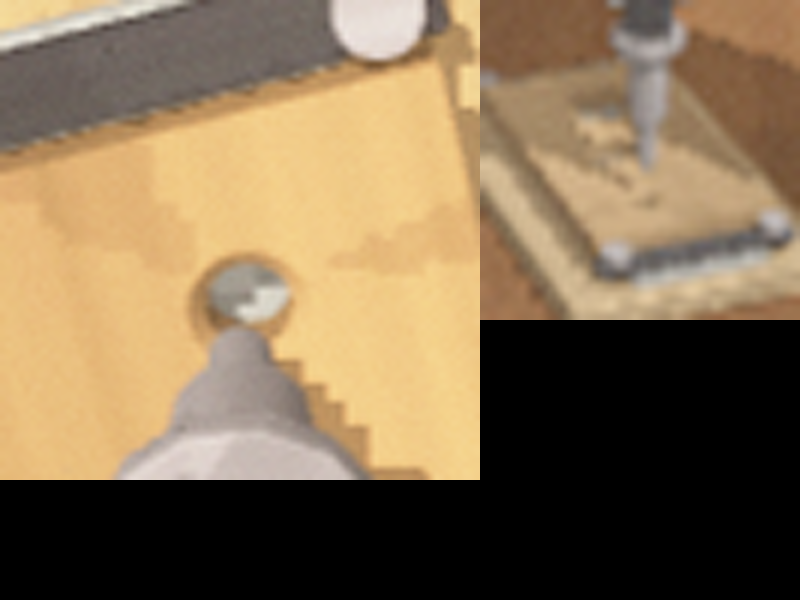

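The wrist crop shows the tip at (240,~336) right in front of the hole centre at (244,299), so it is laterally aligned within 0.5 mm. The side crop agrees, with the tip at (646,170) above the hole at (648,200). I'll lower in small steps.

{"name": "servo_tool", "arguments": {
  "rows": [
    [[0,0,0,0,0.0004,0.002,-1],[0,0,0,0,0,0.002,-1],[0,0,0,0,0,0.002,-1],[0,0,0,0,0,0.002,-1],[0,0,0,0,0,0.002,-1],[0,0,0,0,0,0.002,-1],[0,0,0,0,0,0.002,-1],[0,0,0,0,0,0.002,-1]]
  ]
}}

```text
t: 9.23
tcp_pos: [0.5241, -0.1066, 0.1094]
tool_rot: [0.668, 0.745, -0.0, -0.0]
force: [0.6, -1.0, -2.0]
finger_gap: 0.175
gripper_force: 82.2
```

{"name": "servo_tool", "arguments": {
  "rows": [
    [[0,0,0,0,0,0.001,-1],[0,0,0,0,0,0.001,-1],[0,0,0,0,0,0,-1],[0,0,0,0,0,0,-1]]
  ]
}}

```text
t: 9.57
tcp_pos: [0.5243, -0.1068, 0.1077]
tool_rot: [0.668, 0.745, 0.0, 0.0]
force: [0.7, -0.4, -2.7]
finger_gap: 0.177
gripper_force: 82.2
```

```bash
python3 - <<'E'
from h import *
s,R=st()
E
```

```text
t 9.57 tcp [ 0.5243 -0.1068  0.1077] yaw_y 6.25 z [ 5.e-04 -3.e-04 -1.e+00] F [ 0.7  -0.4  -2.68] gap 0.177 gf 82.2
```

{"name": "servo_tool", "arguments": {
  "rows": [
    [[0,0,0,0,0,0.001,-1],[0,0,0,0,0,0.001,-1],[0,0,0,0,0,0,-1],[0,0,0,0,0,0,-1]]
  ]
}}

```text
t: 9.9
tcp_pos: [0.5244, -0.1068, 0.1058]
tool_rot: [0.667, 0.745, 0.0, 0.0]
force: [0.8, -1.3, -3.3]
finger_gap: 0.175
gripper_force: 82.2
```

{"name": "servo_tool", "arguments": {
  "rows": [
    [[0,0,0,0,0,0.001,-1],[0,0,0,0,0,0.001,-1],[0,0,0,0,0,0,-1],[0,0,0,0,0,0,-1]]
  ]
}}

```text
t: 10.23
tcp_pos: [0.5244, -0.1068, 0.104]
tool_rot: [0.667, 0.745, 0.0, 0.0]
force: [0.6, -0.9, 0.6]
finger_gap: 0.178
gripper_force: 82.5
```

{"name": "servo_tool", "arguments": {
  "rows": [
    [[0,0,0,0,0,0.0005,-1],[0,0,0,0,0,0.0005,-1],[0,0,0,0,0,0,-1],[0,0,0,0,0,0,-1]]
  ]
}}

```text
t: 10.57
tcp_pos: [0.5244, -0.1068, 0.1028]
tool_rot: [0.668, 0.745, 0.0, 0.0]
force: [1.1, -1.0, -0.4]
finger_gap: 0.17
gripper_force: 82.5
```

{"name": "servo_tool", "arguments": {
  "rows": [
    [[0,0,0,0,0,0.0005,-1],[0,0,0,0,0,0.0005,-1],[0,0,0,0,0,0,-1],[0,0,0,0,0,0,-1]]
  ]
}}

```text
t: 10.9
tcp_pos: [0.5244, -0.1068, 0.1019]
tool_rot: [0.668, 0.745, 0.0, 0.0]
force: [0.9, -1.3, 1.9]
finger_gap: 0.173
gripper_force: 82.7
```

{"name": "servo_tool", "arguments": {
  "rows": [
    [[0,0,0,0,0,0.0005,-1],[0,0,0,0,0,0.0005,-1],[0,0,0,0,0,0,-1],[0,0,0,0,0,0,-1]]
  ]
}}

```text
t: 11.23
tcp_pos: [0.5244, -0.1068, 0.101]
tool_rot: [0.668, 0.745, 0.0, 0.0]
force: [0.4, -1.5, 4.3]
finger_gap: 0.178
gripper_force: 83.0
```

{"name": "servo_tool", "arguments": {
  "rows": [
    [[0,0,0,0,0,0.0005,-1],[0,0,0,0,0,0,-1],[0,0,0,0,0,0,-1]]
  ]
}}

```text
t: 11.48
tcp_pos: [0.5244, -0.1068, 0.1005]
tool_rot: [0.668, 0.745, 0.0, 0.0]
force: [1.4, -2.5, 5.4]
finger_gap: 0.175
gripper_force: 83.1
```

{"name": "servo_tool", "arguments": {
  "rows": [
    [[0,0,0,0,0,0.0005,-1],[0,0,0,0,0,0,-1],[0,0,0,0,0,0,-1]]
  ]
}}

```text
t: 11.73
tcp_pos: [0.5244, -0.1068, 0.1001]
tool_rot: [0.668, 0.745, 0.0, 0.0]
force: [0.4, -1.7, 6.9]
finger_gap: 0.174
gripper_force: 83.2
```

{"name": "servo_tool", "arguments": {
  "rows": [
    [[0,0,0,0,0,0.0005,-1],[0,0,0,0,0,0,-1],[0,0,0,0,0,0,-1]]
  ]
}}

```text
t: 11.98
tcp_pos: [0.5244, -0.1068, 0.0997]
tool_rot: [0.667, 0.745, 0.0, 0.0]
force: [0.7, -1.4, 7.2]
finger_gap: 0.175
gripper_force: 83.3
```

{"name": "servo_tool", "arguments": {
  "rows": [
    [[0,0,0,0,0,0.0005,-1],[0,0,0,0,0,0,-1],[0,0,0,0,0,0,-1]]
  ]
}}

```text
t: 12.23
tcp_pos: [0.5244, -0.1068, 0.0993]
tool_rot: [0.667, 0.745, 0.0, 0.001]
force: [0.7, -1.5, 7.4]
finger_gap: 0.175
gripper_force: 83.5
```

{"name": "servo_tool", "arguments": {
  "rows": [
    [[0,0,0,0,0,0.0005,-1],[0,0,0,0,0,0,-1],[0,0,0,0,0,0,-1]]
  ]
}}

```text
t: 12.48
tcp_pos: [0.5244, -0.1068, 0.0989]
tool_rot: [0.667, 0.745, 0.0, 0.001]
force: [0.0, -0.8, 9.1]
finger_gap: 0.174
gripper_force: 83.6
```

{"name": "servo_tool", "arguments": {
  "rows": [
    [[0,0,0,0,0,0.0004,-1],[0,0,0,0,0,0,-1],[0,0,0,0,0,0,-1]]
  ]
}}

```text
t: 12.73
tcp_pos: [0.5245, -0.1068, 0.0986]
tool_rot: [0.667, 0.745, 0.0, 0.001]
force: [0.1, -1.2, 9.6]
finger_gap: 0.176
gripper_force: 83.7
```

{"name": "servo_tool", "arguments": {
  "rows": [
    [[0,0,0,0,0,0.0004,-1],[0,0,0,0,0,0,-1],[0,0,0,0,0,0,-1]]
  ]
}}

```text
t: 12.98
tcp_pos: [0.5245, -0.1068, 0.0983]
tool_rot: [0.667, 0.745, 0.0, 0.001]
force: [0.8, -0.4, 10.0]
finger_gap: 0.172
gripper_force: 83.8
```

{"name": "servo_tool", "arguments": {
  "rows": [
    [[0,0,0,0,0,0.0004,-1],[0,0,0,0,0,0,-1],[0,0,0,0,0,0,-1]]
  ]
}}

```text
t: 13.23
tcp_pos: [0.5245, -0.1068, 0.098]
tool_rot: [0.667, 0.745, 0.0, 0.001]
force: [-0.1, -0.6, 9.9]
finger_gap: 0.176
gripper_force: 83.9
```

{"name": "servo_tool", "arguments": {
  "rows": [
    [[0,0,0,0,0,0.0004,-1],[0,0,0,0,0,0,-1],[0,0,0,0,0,0,-1]]
  ]
}}

```text
t: 13.48
tcp_pos: [0.5245, -0.1068, 0.0975]
tool_rot: [0.667, 0.745, 0.0, 0.001]
force: [-0.1, -1.7, 8.6]
finger_gap: 0.179
gripper_force: 83.9
```

{"name": "servo_tool", "arguments": {
  "rows": [
    [[0,0,0,0,0,0.0003,-1],[0,0,0,0,0,0,-1],[0,0,0,0,0,0,-1]]
  ]
}}

```text
t: 13.73
tcp_pos: [0.5244, -0.1068, 0.0969]
tool_rot: [0.668, 0.745, 0.0, 0.001]
force: [0.0, -1.8, 5.5]
finger_gap: 0.181
gripper_force: 83.5
```

{"name": "servo_tool", "arguments": {
  "rows": [
    [[0,0,0,0,0,0.0003,-1],[0,0,0,0,0,0,-1],[0,0,0,0,0,0,-1]]
  ]
}}

```text
t: 13.98
tcp_pos: [0.5244, -0.1068, 0.0959]
tool_rot: [0.668, 0.745, 0.0, 0.0]
force: [1.1, -1.7, 2.4]
finger_gap: 0.17
gripper_force: 82.8
```

{"name": "servo_tool", "arguments": {
  "rows": [
    [[0,0,0,0,0,0.0003,-1],[0,0,0,0,0,0,-1],[0,0,0,0,0,0,-1]]
  ]
}}

```text
t: 14.23
tcp_pos: [0.5243, -0.1068, 0.0956]
tool_rot: [0.668, 0.745, 0.0, 0.0]
force: [2.2, -1.9, 1.8]
finger_gap: 0.177
gripper_force: 82.8
```

The force peaked at about 12.7 N, then fell to a plateau of about 5 N, so the spring has snapped. I'll lift and carry the punch back.

{"name": "servo_tool", "arguments": {
  "rows": [
    [[0,0,0,0,0,-0.004,-1],[0,0,0,0,0,-0.01,-1],[0,0,0,0,0,-0.02,-1],[0,0,0,0,0,-0.02,-1],[0,0,0,0,0,-0.02,-1],[0,0,0,0,0,-0.02,-1],[0,0,0,0,0,-0.02,-1],[0,0,0,0,0,-0.02,-1]]
  ]
}}

```text
t: 14.9
tcp_pos: [0.521, -0.1048, 0.2299]
tool_rot: [0.667, 0.745, -0.001, -0.004]
force: [1.1, -0.3, -3.0]
finger_gap: 0.175
gripper_force: 82.2
```

{"name": "servo_tool", "arguments": {
  "rows": [
    [[0,0,0,0.0185,0.0024,0,-1],[0,0,0,0.0185,0.0024,0,-1],[0,0,0,0.0185,0.0024,0,-1],[0,0,0,0.0185,0.0024,0,-1],[0,0,0,0.0185,0.0024,0,-1],[0,0,0,0.0185,0.0024,0,-1],[0,0,0,0.0185,0.0024,0,-1],[0,0,0,0.0185,0.0024,0,-1]]
  ]
}}

```text
t: 15.57
tcp_pos: [0.5236, 0.0443, 0.2289]
tool_rot: [0.667, 0.745, -0.002, -0.003]
force: [1.6, -0.8, -1.9]
finger_gap: 0.176
gripper_force: 82.1
```

{"name": "servo_tool", "arguments": {
  "rows": [
    [[0,0,0,0.0185,0.0024,0,-1],[0,0,0,0.0185,0.0024,0,-1],[0,0,0,0.0185,0.0024,0,-1],[0,0,0,0.0185,0.0024,0,-1],[0,0,0,0.0185,0.0024,0,-1],[0,0,0,0.0185,0.0024,0,-1],[0,0,0,0.0185,0.0024,0,-1],[0,0,0,0.0185,0.0024,0,-1]]
  ]
}}

```text
t: 16.23
tcp_pos: [0.5264, 0.1926, 0.2288]
tool_rot: [0.667, 0.745, -0.003, -0.003]
force: [0.3, 0.1, -2.0]
finger_gap: 0.177
gripper_force: 82.2
```

{"name": "servo_tool", "arguments": {
  "rows": [
    [[0,0,0,0,0,0,-1],[0,0,0,0,0,0,-1],[0,0,0,0,0,0,-1],[0,0,0,0,0,0,-1]]
  ]
}}

```text
t: 16.57
tcp_pos: [0.5289, 0.191, 0.2293]
tool_rot: [0.668, 0.744, -0.001, -0.001]
force: [0.9, 0.6, -2.0]
finger_gap: 0.175
gripper_force: 82.2
```

```bash
python3 - <<'E'
from h import *
s,R=st()
t=np.array([.5318,.1916]);d=R.T@np.r_[t-s["tcp_pos"][:2],0];print("move tool",d.round(4))
E
```

```text
t 16.57 tcp [0.5289 0.191  0.2293] yaw_y 6.21 z [-2.8e-03 -6.0e-04 -1.0e+00] F [ 0.88  0.58 -2.  ] gap 0.175 gf 82.2
move tool [ 0.0003  0.003  -0.    ]
```

{"name": "servo_tool", "arguments": {
  "rows": [
    [[0,0,0,0.0004,0.0026,0,-1],[0,0,0,0,0,0.011,-1],[0,0,0,0,0,0.011,-1],[0,0,0,0,0,0.011,-1],[0,0,0,0,0,0.01,-1],[0,0,0,0,0,0.01,-1],[0,0,0,0,0,0.007,-1],[0,0,0,0,0,0,-1]]
  ]
}}

```text
t: 17.23
tcp_pos: [0.5315, 0.1921, 0.1678]
tool_rot: [0.668, 0.745, -0.002, -0.001]
force: [1.0, -0.1, -2.7]
finger_gap: 0.178
gripper_force: 82.1
```

{"name": "servo_tool", "arguments": {
  "rows": [
    [[0,0,0,0,0,0,-1],[0,0,0,0,0,0,-1],[0,0,0,0,0,0,-1],[0,0,0,0,0,0,-1]]
  ]
}}

```text
t: 17.57
tcp_pos: [0.533, 0.1926, 0.1703]
tool_rot: [0.667, 0.745, 0.001, 0.0]
force: [0.2, -0.1, -2.3]
finger_gap: 0.174
gripper_force: 82.3
```

```bash
python3 - <<'E'
from h import *
s,R=st()
ims={}
for n in("wrist","side"):
    ims[n]=manip.snapshot(n);cv2.imwrite(f"pics/{n}6.png",ims[n])
p=s["tcp_pos"]
W=np.zeros((600,800,3),np.uint8)
W[:480,:480]=cv2.resize(ims["wrist"][160:240,277:357],None,fx=6,fy=6,interpolation=2)
u,v=proj("side",p+[0,0,-.085]).astype(int);print("side crop origin",u-20,v-20)
W[:320,480:800]=cv2.resize(ims["side"][v-20:v+20,u-20:u+20],None,fx=8,fy=8,interpolation=2)
cv2.imwrite("pics/c6.png",W)
print("pred tip wrist",proj("wrist",p+[0,0,-.0875]),"axis@.065",proj("wrist",[*p[:2],.065]),"side tip",proj("side",p+[0,0,-.0875]),"side axis",proj("side",[*p[:2],.065]))
E
```

```text
t 17.57 tcp [0.533  0.1926 0.1703] yaw_y 6.26 z [ 1.4e-03  2.0e-04 -1.0e+00] F [ 0.2  -0.14 -2.32] gap 0.174 gf 82.3
side crop origin 322 231
pred tip wrist [317.76602047 218.50361808] axis@.065 [317.68824064 209.22695777] side tip [342.86619671 252.60510231] side axis [342.83847345 259.43063467]
```

View pics/c6.png

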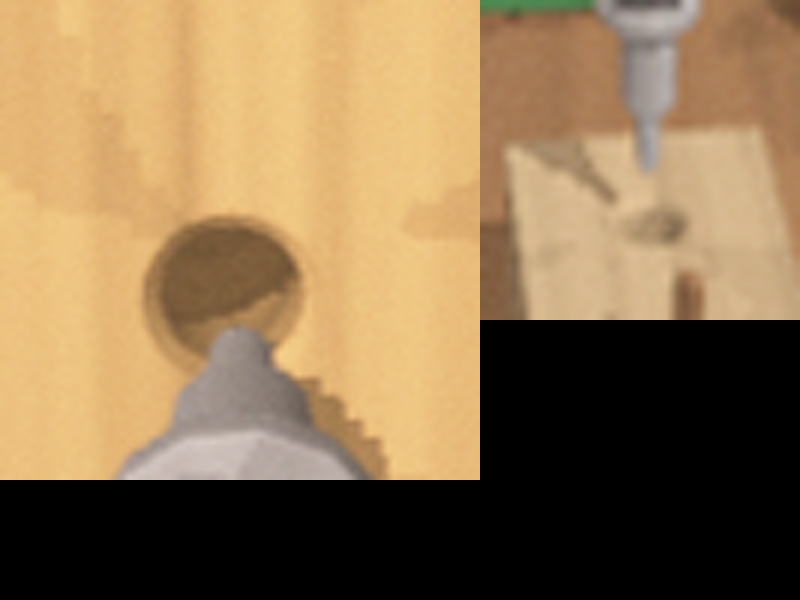

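The wrist crop shows the block hole centred at about (224,290) with the tip at (240,336), so I need about 1.8 mm along tool −y and 0.7 mm along +x. The side view agrees, with the hole to the right of the tip.

{"name": "servo_tool", "arguments": {
  "rows": [
    [[0,0,0,0.0006,-0.0018,0,-1],[0,0,0,0,0,0.0085,-1],[0,0,0,0,0,0.0085,-1],[0,0,0,0,0,0.0085,-1],[0,0,0,0,0,0.0085,-1],[0,0,0,0,0,0,-1],[0,0,0,0,0,0,-1],[0,0,0,0,0,0,-1]]
  ]
}}

```text
t: 18.33
tcp_pos: [0.5308, 0.1929, 0.1355]
tool_rot: [0.668, 0.745, -0.0, -0.0]
force: [-0.1, 0.5, -1.8]
finger_gap: 0.175
gripper_force: 82.2
```

{"name": "servo_tool", "arguments": {
  "rows": [
    [[0,0,0,0,0,0.002,-1],[0,0,0,0,0,0.002,-1],[0,0,0,0,0,0.002,-1],[0,0,0,0,0,0.002,-1],[0,0,0,0,0,0.002,-1],[0,0,0,0,0,0,-1],[0,0,0,0,0,0,-1]]
  ]
}}

```text
t: 18.92
tcp_pos: [0.5311, 0.1928, 0.1257]
tool_rot: [0.668, 0.745, 0.0, 0.0]
force: [4.6, -2.1, -4.1]
finger_gap: 0.179
gripper_force: 82.3
```

{"name": "servo_tool", "arguments": {
  "rows": [
    [[0,0,0,-0.0004,0.0008,0,-1],[0,0,0,0,0,0.002,-1],[0,0,0,0,0,0.002,-1],[0,0,0,0,0,0.002,-1],[0,0,0,0,0,0.002,-1],[0,0,0,0,0,0.002,-1],[0,0,0,0,0,0,-1],[0,0,0,0,0,0,-1]]
  ]
}}

```text
t: 19.58
tcp_pos: [0.5315, 0.1926, 0.1155]
tool_rot: [0.668, 0.745, -0.0, -0.0]
force: [0.4, -0.6, -3.0]
finger_gap: 0.176
gripper_force: 82.1
```

{"name": "servo_tool", "arguments": {
  "rows": [
    [[0,0,0,0,0,0.002,-1],[0,0,0,0,0,0.002,-1],[0,0,0,0,0,0.002,-1],[0,0,0,0,0,0.002,-1],[0,0,0,0,0,0.002,-1],[0,0,0,0,0,0,-1],[0,0,0,0,0,0,-1]]
  ]
}}

```text
t: 20.17
tcp_pos: [0.5318, 0.1925, 0.1056]
tool_rot: [0.668, 0.745, 0.0, 0.0]
force: [-0.2, -0.7, -1.8]
finger_gap: 0.176
gripper_force: 82.1
```

{"name": "servo_tool", "arguments": {
  "rows": [
    [[0,0,0,0,0,0.001,-1],[0,0,0,0,0,0.001,-1],[0,0,0,0,0,0.001,-1],[0,0,0,0,0,0,-1],[0,0,0,0,0,0,-1],[0,0,0,0,0,0,-1]]
  ]
}}

```text
t: 20.67
tcp_pos: [0.532, 0.1925, 0.1028]
tool_rot: [0.668, 0.745, 0.0, 0.0]
force: [-0.7, -1.7, -3.2]
finger_gap: 0.175
gripper_force: 82.0
```

{"name": "servo_tool", "arguments": {
  "rows": [
    [[0,0,0,0,0,0.0005,-1],[0,0,0,0,0,0,-1],[0,0,0,0,0,0,-1]]
  ]
}}

```text
t: 20.92
tcp_pos: [0.5313, 0.1925, 0.1023]
tool_rot: [0.667, 0.745, -0.0, -0.0]
force: [0.4, -1.3, -0.7]
finger_gap: 0.178
gripper_force: 82.6
```

{"name": "servo_tool", "arguments": {
  "rows": [
    [[0,0,0,0,0,0.0004,-1],[0,0,0,0,0,0,-1],[0,0,0,0,0,0,-0.6],[0,0,0,0,0,0,-0.4],[0,0,0,0,0,0,0],[0,0,0,0,0,0,0.4],[0,0,0,0,0,0,0.8],[0,0,0,0,0,0,1]]
  ],
  "squeeze": 20
}}

```text
t: 21.58
tcp_pos: [0.5315, 0.1927, 0.1018]
tool_rot: [0.668, 0.745, 0.0, -0.0]
force: [0.1, -0.1, -0.1]
finger_gap: 0.854
gripper_force: 0.0
```

{"name": "servo_tool", "arguments": {
  "rows": [
    [[0,0,0,0,0,0,1],[0,0,0,0,0,0,1],[0,0,0,0,0,0,1],[0,0,0,0,0,0,1],[0,0,0,0,0,0,1],[0,0,0,0,0,0,1]]
  ]
}}

```text
t: 22.08
tcp_pos: [0.5316, 0.1926, 0.1018]
tool_rot: [0.668, 0.745, 0.0, 0.0]
force: [-1.3, 0.3, -0.3]
finger_gap: 1.001
gripper_force: 0.0
```

{"name": "servo_tool", "arguments": {
  "rows": [
    [[0,0,0,0,0,-0.01,1],[0,0,0,0,0,-0.02,1],[0,0,0,0,0,-0.02,1],[0,0,0,0,0,-0.02,1],[0,0,0,0,0,-0.02,1],[0,0,0,0,0,-0.02,1],[0,0,0,0,0,-0.02,1],[0,0,0,0,0,-0.01,1]]
  ]
}}

```text
t: 22.75
tcp_pos: [0.5326, 0.1928, 0.2451]
tool_rot: [0.667, 0.745, 0.002, 0.002]
force: [0.4, -0.9, -1.3]
finger_gap: 0.998
gripper_force: 0.0
```

{"name": "servo_tool", "arguments": {
  "rows": [
    [[0,0,0,0,0,0,1],[0,0,0,0,0,0,1],[0,0,0,0,0,0,1],[0,0,0,0,0,0,1]]
  ]
}}

```text
t: 23.08
tcp_pos: [0.5306, 0.1924, 0.2404]
tool_rot: [0.668, 0.745, -0.001, -0.001]
force: [-0.3, 0.8, 0.9]
finger_gap: 1.001
gripper_force: 0.0
```

```bash
python3 - <<'E'
from h import *
s,R=st()
w=manip.snapshot("wrist");d=manip.snapshot("side")
W=np.zeros((600,800,3),np.uint8);W[:300,:480]=cv2.resize(w,(480,300))
W[300:,:480]=cv2.resize(d[200:300,270:430],None,fx=3,fy=3)
cv2.imwrite("pics/c7.png",W)
print(proj("wrist",(.532,.192,.14)),proj("wrist",(.532,.192,.07)))
E
```

```text
t 23.08 tcp [0.5306 0.1924 0.2404] yaw_y 6.24 z [-3.e-03 -4.e-04 -1.e+00] F [-0.25  0.76  0.88] gap 1.001 gf 0.0
[319.51563944 212.30661551] [319.18922996 184.6486855 ]
```

View pics/c7.png

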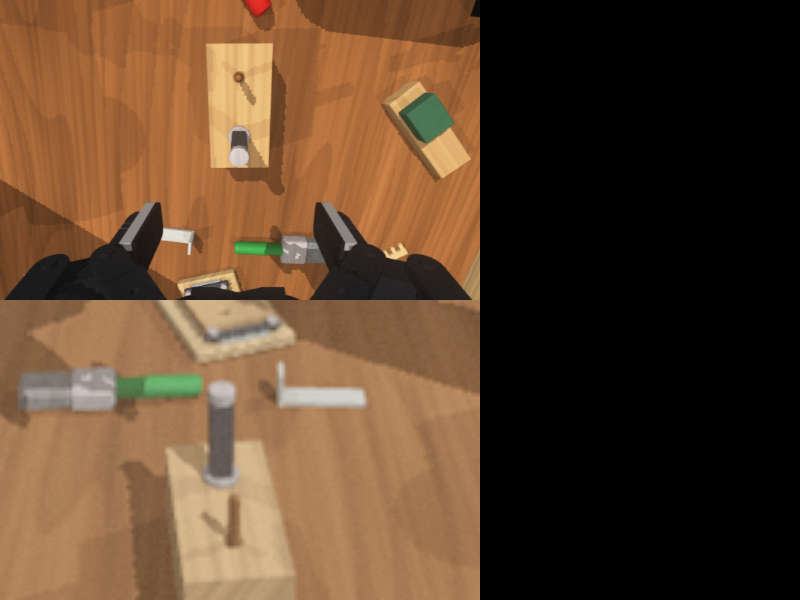

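The final views show the punch upright in its own hole with the collar resting on the block. The pencil and the other visible items are undisturbed, and the gripper is clear. I'll hand in.

```bash
python3 -c "
from station import manip
print(manip.sign_off())"
```

```text
the job is handed in; nothing more can be done
None
```

The punch was pressed in the small round hole until the force peaked at about 12.7 N and fell to 5 N (the snap), then stood back home upright in its own block hole and let go; I handed the job in at about 23 s and got no verdict back.

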